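# Seat a foot plate in the welding jig, close the strap and pin it

### The job

The steel foot plate lying in the welding jig is still hung up on the spring plungers at its two ends. With the red strap still open, press the plate fully home onto its rests at both ends, then swing the strap down flat onto it and push the orange-headed pin all the way in, through the near lug, the strap and the far lug. Leave the loose tools and scraps around the jig where they are.

Things in the scene. Friction and masses are not known exactly. Their poses are not given: they have to be found in the camera images.
- jig: Welding jig bolted to the bench, base 250 x 200 x 12 mm, origin at the centre of its underside; x along the plate's length (away from the robot at yaw 0), y towards the strap's hinge, z up. All jig coordinates below are in this frame, in mm. Four brass rests, tops at z 22; blue corner stops (tops z 42) hold the plate's corners with 1 mm play.
- plate: Bare steel foot plate, 150 x 80 x 8 mm, about 0.75 kg, four dark bolt holes, two rows of weld tacks. Origin at the centre of its underside, x along its length. Its underside starts at about jig z 33, level on both plungers; fully home it is at z 22, so that the top face is at z 30.
- plate_near_end (a point): Middle of the plate's end at jig x = -75 (towards the robot), on the underside: jig z 33 hung up, 22 home.
- plate_far_end (a point): Middle of the plate's end at jig x = +75, on the underside: jig z 33 hung up, 22 home.
- near_plunger (a point): Spring plunger at the plate's near end; point at jig (-75, 0, 34). A rounded cross bar, 8 mm radius, 42 mm long, axis at x -79, z 26; it reaches 4 mm over the plate's end and yields along x, away from the plate. Pressed down near this end, the plate forces it back and snaps past it onto the rests. Yellow housing behind: x -95 to -121, 46 mm wide, top z 40.
- far_plunger (a point): The same plunger, mirrored, at the plate's far end; point at jig (75, 0, 34). Each end of the plate must be pressed past its own plunger: pressed about 20 mm in from the end, the first end goes down at 2 to 8 N, the second takes 8 to 18 N. After the snap an end stays down.
- strap (a joint): Angle of the red hinged strap (rad): 0 is level and shut, its copper foot on the middle of the home plate; starts 1.62 to 1.95 (1.57 is upright, more leans outward to jig +y). The tight hinge stays where it is left and takes about 0.6 N m to turn, up to 1 N m against the strap's weight.
- strap_hinge (a point): Middle of the strap's hinge axis, jig (0, 76, 49), axis along x; cheeks either side up to z 64. From here the strap's bar is 26 mm wide and 10 mm thick, its mid-plane through the axis: copper foot 24 mm across at 76 mm, 30 mm eye block for the pin at 151 mm, black grip 18 x 12 mm over the last 36 mm.
- strap_end (a point): Middle of the strap's free end, 201 mm from the hinge axis; shut it is at jig (0, -125, 49) mm.
- pin: Oiled locking pin: 12 mm steel shank 82 mm long, tapered nose, orange domed head 28 mm across, 14 mm thick. Origin on the axis at the shoulder between head and shank, x towards the tip. Starts parked in the near lug, lying along jig x at y -75, z 49, drooping a little at the head, tip 1 to 5 mm short of the lug's inner face, the dome's top at jig x -110 to -114. Slides with under 6 N.
- pin_tip (a point): Centre of the pin's tip, 82 mm from the shoulder.
- lug_hole (a point): Centre of the pin hole on the near lug's outer face, jig (-53, -75, 49); the home pin's shoulder meets this face. Blue near lug (a thick guide bush): x -53 to -13, hole 13 mm. Far lug: x 13 to 25, hole 17 mm; strap's eye 18 mm. Both lugs 32 mm wide in y, tops at z 66; holes run along jig x.
- pin_home (a point): Fixed point of the jig where the pin's tip is when fully home: jig (29, -75, 49) mm, 4 mm beyond the far lug.
- coupon: Rusty practice plate 120 x 80 x 8 mm with weld beads, lying by the clevis side of the jig; bystander.
- pliers: Welding pliers, 200 mm long, black handles, lying by the hinge side of the jig; bystander.
- spray_can: Upright pale spray can with a blue band, 54 mm across, 160 mm tall, beyond the jig's far end; bystander.
- wire_brush: Wooden wire brush 260 mm long; bystander.
- magnet_square: Red triangular welding magnet, 100 mm legs; bystander.
- pipe_stub: Upright steel pipe stub, 60 mm across, 80 mm tall; bystander.
- chipping_hammer: Chipping hammer 260 mm long; bystander.

How it is judged:
By the outcome, as a careful person would: the job done as asked, in the order asked, and still so for the second after the job is handed in, with the robot touching nothing.
It also fails if it takes over 58 s, if anything falls off the work surface, if the arm or the gripper's body presses on something with over 40 N, if the wrist force passes 120 N, or if a joint passes its speed limit or range.

### The arm

A 7-joint arm with a two-finger parallel gripper is mounted at the origin on the work surface. World frame = base frame: x ahead of the robot, y to its left, z up, the work surface at z = 0. Lengths are in m, angles in rad, forces in N, time in s.
With the tool pointing down it reaches from about 0.4 to 0.85 m from the base axis. Payload 10.4 kg.
Tool frame: the origin (TCP) lies midway between the tips of the shut fingers; the grasp point (between the pads) lies 19 mm behind it (manip.grasp_offset is the distance from the TCP to the grasp point, in m); z points along the fingers, y is the line along which they close (so a half turn about z gives the same grasp; the last joint's range is limited). The gripper opens to 85 mm and grips with 20 to 120 N. Pads are 22 mm wide; open, the fingers measure 114 mm over their backs; the gripper's body (76 mm by 85 mm) begins 54 mm behind the grasp point. The pads swing forward as they close: fully open they stand 13 mm farther back than shut.
Start: joints at [-1.171, 0.332, -0.065, 1.46, 0.022, 1.35, -0.088], TCP at [0.256, 0.57, 0.231] pointing down, gripper open.
Joint ranges: [-2.6, 2.6], [-0.5, 2.12], [-1.47, 1.34], [0.16, 2.42], [-1.27, 4.41], [0.06, 2.06], [-2.6, 2.6]. Speed limits (rad/s): [2.22, 2.22, 2.79, 2.79, 3.14, 3.14, 3.14].

### API

Orientations are given as a unit quaternion [x, y, z, w].
In Python, from workcell import manip, viewer gives the robot as it stands (manip), with the cameras (viewer).
- The arm moves only by the tool jog_arm, called as name(argument=value, ...) on one line, values as JSON. Schema: {"type":"object","properties":{"increments":{"type":"string"},"grip_n":{"type":"number"},"only":{"type":"string"},"quiet":{"type":"boolean"},"lines":{"type":"string"}},"required":["increments"],"additionalProperties":false}. increments is a string of 1 to 20 rows, one to a line, with the numbers parted by spaces; each row has 7 numbers: a rotation vector rx, ry, rz in parts of the range, where 1.0 means 2 rad, then dx, dy, dz in a scale on which 1.0 is 1 m, then the opening from 0.0 (shut) to 1.0 (fully open); each row is the pose to reach, as a shift and turn from the pose commanded when the call began, along the tool's axes at that moment; what a row does not reach only later rows make up. A row lasts 1/8 s, in which the tool goes at most 0.0625 m and 0.188 rad, less where a joint would pass 70% of its speed; a pose out of reach is approached as far as the arm can. The fingers move at their own pace and stop on an object; grip_n is the grip in N (left out, the last holds). Time passes only in rows, so rows that do not move let the fingers close. The tool returns the time, the measured TCP pose, the force, the opening and the grip force at its end. only (a regular expression) keeps the lines of the reply that match it, lines (a string "A,B") keeps lines A to B, and quiet returns only ok. Input that does not fit is refused with a message, and nothing moves.
- manip.get_obs(): the state, without advancing time (a new reading comes with each control period).
- viewer.camera(name): name is "side" or "top" or "wrist"; returns the picture (384x512x3 uint8, blue, green, red); there is no depth.
- viewer.calibration(name): a dict with "fx", "fy", "cx", "cy" (pixels), "world_from_camera" (4x4, takes a point from camera to world coordinates); the wrist camera has in their place "tool_from_camera" (4x4, takes a point from camera to tool coordinates, whose origin is the TCP and whose axes are the flange's). Camera axes: x right, y up, looking along -z (the intrinsics and any distortion apply to the point x, -y, -z); pixel columns grow to the right and rows downward; lengths in m; the calibration is good to about 2 mm. A picture is of the moment at which its call begins: read the wrist's pose just before it. calibration takes no time and is no camera call.
- manip.hand_in(): hands the job in; it is judged then, once.
The state is a dict: "clock": time; "joint_pos": joint angles; "joint_velocities": joint speeds; "tau": joint torques, N m; "position": TCP position; "ee_rot": TCP orientation; "ft_force": force on the tool from outside, world axes, zero at the start; "torque": the same for the moment, N m; "grip_width": opening from 0.0 (shut) to 1.0 (fully open); "grasp_force": force on a finger pad.
Only numpy, scipy, OpenCV 4.12 (cv2) and the standard library are available. Lean on these libraries where they do the work, as an engineer would, in place of code of your own. Each camera call takes 0.05 s, during which the arm holds its last target. There are 200 camera calls.

## Working session

There is one attempt and no reset: what is moved stays moved. The work goes in short steps, Python scripts to look and compute and a tool call to move; the robot and the scene stay as the last step left them, time stands still between calls to the robot, and variables do not carry over. Pictures are saved under pics/ and viewed, at most 10 in all, crops included, and the job is handed in when it is done.

```bash
ls; mkdir -p pics; python3 - <<'E'
from workcell import manip, viewer
import cv2,numpy as np
o=manip.get_obs(); print({k:np.round(v,3) for k,v in o.items()}, manip.grasp_offset)
for n in("top","side"):
    im=viewer.camera(n); cv2.imwrite(f"pics/{n}0.png",im); c=viewer.calibration(n)
    print(n,{k:np.round(v,4).tolist() for k,v in c.items()})
a=cv2.imread("pics/top0.png");b=cv2.imread("pics/side0.png")
print({k:np.round(v,4).tolist() for k,v in viewer.calibration("wrist").items()})
E
```

```text
pics
workcell.py
{'clock': np.float64(0.0), 'joint_pos': array([-1.171,  0.333, -0.065,  1.461,  0.022,  1.35 , -0.089]), 'joint_velocities': array([ 0.001, -0.001,  0.002,  0.001,  0.   ,  0.001, -0.   ]), 'tau': array([ 0.0000e+00, -6.2542e+01,  5.0000e-02, -3.9162e+01,  1.6000e-02,
        1.0000e-02,  0.0000e+00]), 'position': array([0.256, 0.57 , 0.23 ]), 'ee_rot': array([ 0.21 ,  0.978, -0.001, -0.   ]), 'ft_force': array([0.171, 0.848, 1.045]), 'torque': array([-0.038, -0.017,  0.032]), 'grasp_force': np.float64(0.0), 'grip_width': np.float64(0.998)} 0.0187
top {'fx': 487.2599, 'fy': 487.2599, 'cx': 253.6836, 'cy': 194.1568, 'world_from_camera': [[0.0181, 0.9823, -0.1865, 0.2977], [-0.9998, 0.0166, -0.0095, -0.0221], [-0.0062, 0.1867, 0.9824, 1.5991], [0.0, 0.0, 0.0, 1.0]]}
side {'fx': 426.8434, 'fy': 426.8434, 'cx': 257.1269, 'cy': 196.8619, 'world_from_camera': [[0.9616, 0.1651, -0.2194, 0.2748], [-0.2742, 0.6194, -0.7357, -1.0784], [0.0145, 0.7676, 0.6408, 0.9824], [0.0, 0.0, 0.0, 1.0]]}
{'fx': 287.1493, 'fy': 287.1493, 'cx': 256.5295, 'cy': 187.1702, 'tool_from_camera': [[0.0002, 0.9473, 0.3204, 0.0819], [1.0, -0.0001, -0.0001, 0.0009], [-0.0001, 0.3204, -0.9473, -0.1424], [0.0, 0.0, 0.0, 1.0]]}
```

View pics/top0.png

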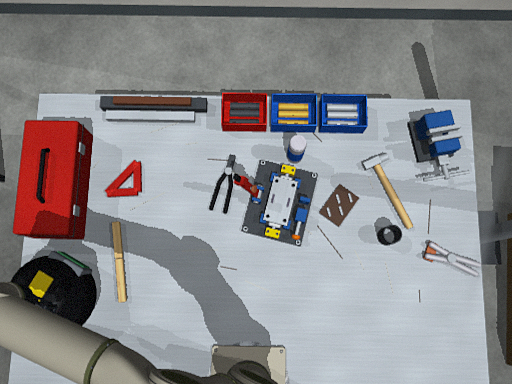

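View pics/side0.png

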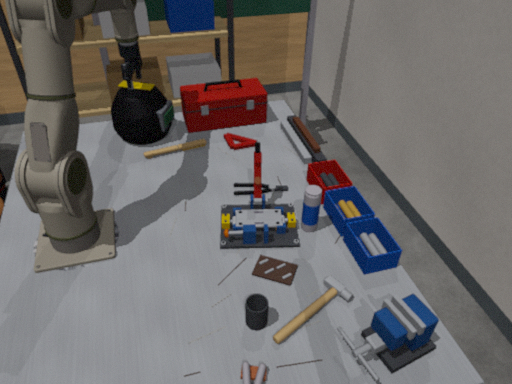

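The top view shows the jig centred near (280,200), with yellow housings at (288,168) and (272,231), the orange pin head at about (296,237), and the red strap leaning left at (245,185). The side view shows the same jig at (258,225), with the strap nearly upright at (257,175).

```bash
cat > h.py <<'E'
from workcell import manip, viewer
import cv2,numpy as np
from scipy.spatial.transform import Rotation as R
def cam(n):
    c=viewer.calibration(n)
    if n=="wrist":
        o=manip.get_obs();T=np.eye(4);T[:3,:3]=R.from_quat(o['ee_rot']).as_matrix();T[:3,3]=o['position']
        W=T@np.array(c['tool_from_camera'])
    else: W=np.array(c['world_from_camera'])
    return np.array([c['fx'],c['fy'],c['cx'],c['cy']]),W
def ray(C,px):
    k,W=C;d=W[:3,:3]@np.array([(px[0]-k[2])/k[0],-(px[1]-k[3])/k[1],-1]);return W[:3,3],d/np.linalg.norm(d)
def onz(C,px,z):
    p,d=ray(C,px);return p+d*(z-p[2])/d[2]
def tri(*rs):
    A=sum(np.eye(3)-np.outer(d,d) for p,d in rs);b=sum((np.eye(3)-np.outer(d,d))@p for p,d in rs)
    x=np.linalg.solve(A,b);return x,[float(np.linalg.norm(np.cross(x-p,d))) for p,d in rs]
def proj(C,X):
    k,W=C;q=np.linalg.inv(W)@np.append(X,1);return np.array([k[2]-k[0]*q[0]/q[2],k[3]+k[1]*q[1]/q[2]])
def blobs(im,lo,hi,box=None,amin=8):
    m=cv2.inRange(cv2.cvtColor(im,cv2.COLOR_BGR2HSV),lo,hi)
    if box: z=np.zeros_like(m);x0,y0,x1,y1=box;z[y0:y1,x0:x1]=m[y0:y1,x0:x1];m=z
    n,l,s,c=cv2.connectedComponentsWithStats(m)
    return [(c[i].round(1).tolist(),int(s[i,4]),s[i,:4].tolist()) for i in range(1,n) if s[i,4]>=amin]
YEL=((22,120,100),(34,255,255));ORA=((8,150,130),(19,255,255));RED=((0,170,70),(6,255,255))
def jig(o,yaw):
    T=np.eye(4);T[:3,:3]=R.from_euler('z',yaw).as_matrix();T[:3,3]=o;return T
E
python3 - <<'E'
from h import *
a=cv2.imread("pics/top0.png");b=cv2.imread("pics/side0.png")
ct,cs=cam("top"),cam("side")
for nm,rg in(("Y",YEL),("O",ORA),("R",RED)):
    print(nm,blobs(a,*rg,(220,140,330,255),5),blobs(b,*rg,(210,140,310,255),5))
# base dark mask
m=cv2.inRange(cv2.cvtColor(a,cv2.COLOR_BGR2HSV),(0,0,0),(180,140,95));z=np.zeros_like(m);z[150:255,236:325]=m[150:255,236:325]
z=cv2.morphologyEx(z,cv2.MORPH_CLOSE,np.ones((7,7)));z=cv2.morphologyEx(z,cv2.MORPH_OPEN,np.ones((15,15)))
cn=max(cv2.findContours(z,0,1)[0],key=cv2.contourArea);r=cv2.minAreaRect(cn)
P=np.array([onz(ct,p,.012) for p in cv2.boxPoints(r)]);print(P.round(4),P.mean(0))
E
```

```text
Y [([287.9, 169.2], 106, [281, 164, 15, 12]), ([272.0, 232.3], 112, [265, 227, 15, 12])] [([225.5, 220.7], 113, [221, 213, 9, 16]), ([291.0, 219.2], 112, [287, 212, 9, 15])]
O [([253.0, 187.9], 10, [252, 186, 4, 5]), ([295.4, 236.8], 31, [292, 235, 8, 5])] [([225.9, 231.7], 23, [224, 228, 4, 8])]
R [([246.0, 185.0], 150, [234, 176, 25, 21])] [([240.7, 143.4], 147, [226, 140, 30, 9]), ([257.4, 164.6], 125, [254, 153, 7, 24]), ([308.5, 170.9], 10, [308, 168, 2, 6]), ([308.3, 178.1], 13, [307, 175, 3, 7]), ([257.4, 189.7], 76, [254, 183, 8, 14])]
[[ 0.589   0.0217  0.012 ]
 [ 0.5903 -0.0544  0.012 ]
 [ 0.4707 -0.0559  0.012 ]
 [ 0.4694  0.0192  0.012 ]] [ 0.52984594 -0.01735474  0.012     ]
```

```bash
python3 - <<'E'
from h import *
ct,cs=cam("top"),cam("side")
n=onz(ct,(272,232.3),.038);f=onz(ct,(287.9,169.2),.038)
d=f-n;yaw=np.arctan2(d[1],d[0]);print(n,f,np.linalg.norm(d),yaw,(n+f)/2)
for q in((272,232.3),(225.5,220.7)),((287.9,169.2),(291,219.2)),((295.4,236.8),(225.9,231.7)):
    print(tri(ray(ct,q[0]),ray(cs,q[1])))
T=jig(np.r_[((n+f)/2)[:2],0],yaw)
o=manip.get_obs();Rt=R.from_quat(o['ee_rot']).as_matrix();print(Rt.round(3))
tgt=T[:3,3]+np.r_[-.06,0,.35]; print(tgt,Rt.T@(tgt-o['position']))
E
```

```text
[ 0.47037893 -0.06818529  0.038     ] [ 0.67960583 -0.11820487  0.038     ] 0.21512288169634106 -0.23466410413433522 [ 0.57499238 -0.09319508  0.038     ]
(array([ 0.47065113, -0.06849084,  0.0237906 ]), [0.0012964861429034893, 0.0012964861429034596])
(array([ 0.68093991, -0.11868489,  0.02513509]), [0.0017844244679461553, 0.001784424467946208])
(array([ 0.45551699, -0.14254406,  0.04739609]), [0.0007337125792848517, 0.0007337125792849041])
[[-0.912  0.41  -0.   ]
 [ 0.41   0.912 -0.001]
 [-0.    -0.001 -1.   ]]
[ 0.51499238 -0.09319508  0.35      ] [-0.50788472 -0.49852083 -0.11875452]
```

The manual's scale: turns go in shares of 2 rad. Converting my numbers, -0.188 rad / 2 = -0.094.

jog_arm(increments="0 0 0 0 0 -0.06 0\n0 0 -0.094 -0.06 -0.06 -0.1 0\n0 0 -0.094 -0.1 -0.1 -0.1 0\n0 0 -0.094 -0.14 -0.14 -0.1 0\n0 0 -0.094 -0.18 -0.18 -0.1 0\n0 0 -0.094 -0.22 -0.22 -0.1 0\n0 0 -0.094 -0.26 -0.26 -0.1 0\n0 0 -0.094 -0.3 -0.3 -0.1 0\n0 0 -0.094 -0.34 -0.34 -0.1 0\n0 0 -0.094 -0.38 -0.38 -0.1 0\n0 0 -0.094 -0.42 -0.42 -0.1 0\n0 0 -0.094 -0.46 -0.46 -0.1 0\n0 0 -0.094 -0.5 -0.485 -0.1 0\n0 0 -0.094 -0.503 -0.485 -0.1 0\n0 0 -0.094 -0.503 -0.485 -0.1 0")

```text
clock: 1.98
position: [0.516, -0.0781, 0.3308]
ee_rot: [0.117, 0.993, -0.0, -0.001]
ft_force: [0.6, 0.7, -0.4]
grip_width: -0.003
grasp_force: 0.0
```

```bash
python3 - <<'E'
from h import *
C=cam("wrist");im=viewer.camera("wrist");cv2.imwrite("pics/w1.png",im);np.savez("w1.npz",k=C[0],W=C[1])
o=manip.get_obs();print(o['clock'],o['position'],R.from_quat(o['ee_rot']).as_matrix().round(3))
for nm,rg in(("Y",YEL),("O",ORA),("R",RED)): print(nm,blobs(im,*rg,None,60))
E
```

```text
2.025 [ 0.51589676 -0.07755512  0.33097424] [[-0.973  0.231 -0.001]
 [ 0.231  0.973  0.   ]
 [ 0.001  0.    -1.   ]]
Y [([255.4, 115.4], 604, [239, 106, 33, 20])]
O [([202.7, 119.5], 136, [195, 115, 17, 10])]
R [([312.8, 192.8], 191, [306, 184, 17, 19]), ([361.7, 223.6], 1166, [330, 198, 64, 49]), ([380.0, 293.7], 1100, [345, 276, 60, 45])]
```

View pics/w1.png

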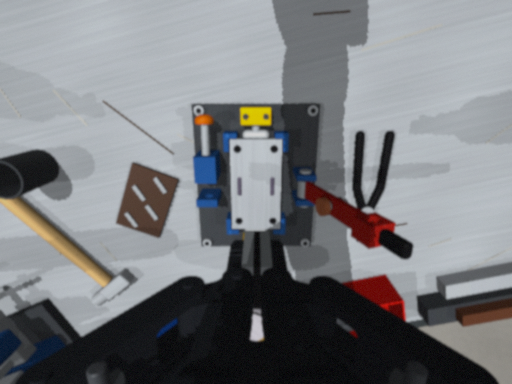

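The wrist view has the robot side at the top. It shows the near housing at (255,115), the orange head at (203,120), the base corners at about (193,104), (320,104), (312,247) and (202,247), and the strap leaning right to (410,248). I'll take a second view from above the far end.

jog_arm(increments="0 0 0 -0.06 0 0 0\n0 0 0 -0.115 0 0 0\n0 0 0 -0.115 0 0 0\n0 0 0 -0.115 0 0 0")

```text
clock: 2.52
position: [0.6276, -0.1047, 0.3311]
ee_rot: [0.117, 0.993, 0.0, -0.0]
ft_force: [-0.5, -0.1, 0.6]
grip_width: -0.001
grasp_force: 0.0
```

```bash
python3 - <<'E'
from h import *
C=cam("wrist");im=viewer.camera("wrist");cv2.imwrite("pics/w2.png",im);np.savez("w2.npz",k=C[0],W=C[1])
z=np.load("w1.npz");C1=(z['k'],z['W']);a=cv2.imread("pics/w1.png")
Bl=((100,120,60),(125,255,255));
for nm,rg in(("Y",YEL),("O",ORA),("R",RED)): print(nm,blobs(im,*rg,None,60))
print("blue",blobs(a,*Bl,(185,95,325,250),40),blobs(im,*Bl,(150,0,340,250),40))
for i,(I,c) in enumerate(((a,C1),(im,C))):
    # plate: bright low-sat
    H=cv2.cvtColor(I,cv2.COLOR_BGR2HSV);m=cv2.inRange(H,(0,0,150),(180,40,255));
    # base: dark
    d=cv2.inRange(H,(0,0,0),(180,110,95));d[236:]=0;d[:,:150]=0;d[:,345:]=0
    d=cv2.morphologyEx(d,cv2.MORPH_CLOSE,np.ones((9,9)));
    cn=max(cv2.findContours(d,0,1)[0],key=cv2.contourArea);print(i,cv2.boundingRect(cn),cv2.approxPolyDP(cn,4,True)[:,0].tolist())
cs=[(193,104),(320,104),(312,247),(202,247)]
P=[onz(C1,p,.012) for p in cs];print(np.round(P,4))
E
```

```text
Y [([255.0, 29.5], 719, [238, 19, 35, 22]), ([255.6, 179.7], 527, [241, 170, 30, 20])]
O [([198.0, 29.6], 174, [189, 24, 19, 11])]
R [([316.6, 112.3], 215, [310, 104, 17, 19]), ([370.3, 120.0], 1471, [335, 106, 77, 33]), ([374.3, 259.8], 4595, [314, 222, 105, 83])]
blue [([227.9, 138.9], 185, [223, 131, 15, 22]), ([283.0, 139.1], 182, [274, 131, 15, 22]), ([205.7, 168.4], 678, [194, 150, 25, 35]), ([305.6, 177.5], 119, [296, 174, 20, 8]), ([208.4, 197.9], 372, [197, 189, 24, 19]), ([302.6, 202.6], 90, [295, 199, 18, 7]), ([230.0, 226.5], 137, [226, 212, 14, 23]), ([281.2, 226.3], 138, [273, 212, 13, 23])] [([224.8, 56.6], 209, [219, 48, 17, 24]), ([285.9, 57.1], 224, [276, 48, 16, 24]), ([200.9, 87.4], 810, [188, 71, 27, 33]), ([308.3, 97.5], 175, [296, 94, 25, 8]), ([203.7, 125.4], 285, [191, 119, 27, 13]), ([306.1, 126.3], 168, [295, 121, 24, 10]), ([228.0, 159.7], 158, [223, 147, 15, 22]), ([283.1, 160.1], 166, [274, 147, 15, 22]), ([250
[... 573 characters left out ...]
9], [217, 101], [193, 105], [194, 120], [217, 120], [213, 132], [195, 133], [202, 182], [246, 182], [240, 181], [240, 171], [250, 168], [238, 162], [239, 150], [238, 167], [222, 167], [222, 149], [227, 146], [226, 72], [218, 70], [218, 48], [235, 46], [237, 54], [242, 47], [259, 43], [271, 53], [277, 46], [292, 47], [292, 69], [285, 72], [288, 167], [273, 167], [272, 150], [272, 162], [260, 169], [270, 171], [271, 181], [265, 182], [313, 186], [318, 126], [323, 124], [310, 122], [311, 134], [298, 131], [300, 105], [337, 105], [335, 126], [340, 127], [339, 106], [344, 105], [320, 101]]
[[ 0.4334 -0.1585  0.012 ]
 [ 0.479   0.0323  0.012 ]
 [ 0.7235 -0.0229  0.012 ]
 [ 0.6769 -0.218   0.012 ]]
```

View pics/w2.png

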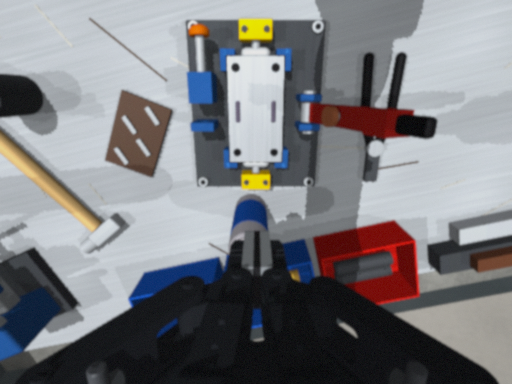

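The second view shows the whole jig: housings at (255,30) and (255,180), orange head at (198,30), strap end at about (435,127), and the spray can just beyond the far end at (250,212).

```bash
python3 - <<'E'
from h import *
L=lambda f:(lambda z:(z['k'],z['W']))(np.load(f))
C1,C2=L("w1.npz"),L("w2.npz");ct=cam("top")
pr=[("s--",(227.9,138.9),(224.8,56.6)),("s-+",(283,139.1),(285.9,57.1)),("s+-",(230,226.5),(228,159.7)),("s++",(281.2,226.3),(283.1,160.1)),("hous",(255.4,115.4),(255,29.5)),("head",(202.7,119.5),(198,29.6)),("hingeR",(312.8,192.8),(316.6,112.3))]
P={}
for n,a,b in pr: P[n],e=tri(ray(C1,a),ray(C2,b));print(n,P[n].round(4),np.round(e,4))
S=np.array([P[k] for k in("s--","s-+","s+-","s++")]);o=S.mean(0)
d=(S[2]+S[3]-S[0]-S[1]);y1=np.arctan2(d[1],d[0]);e=(S[1]+S[3]-S[0]-S[2]);y2=np.arctan2(-e[0],e[1])
n,f=onz(C2,(255,29.5),.040),onz(C2,(255.6,179.7),.040);y3=np.arctan2(*(f-n)[1::-1]);print("house",np.linalg.norm(f-n),(n+f)/2,y3)
q=np.array([onz(C1,p,.012) for p in((193,104),(320,104),(312,247),(202,247))]);dd=q[2]+q[3]-q[0]-q[1]
print("origin",o,y1,y2,"base",q.mean(0),np.arctan2(dd[1],dd[0]))
T=jig(np.r_[o[:2],0],(y1+y2)/2);J=np.linalg.inv(T)
for k in P: print(k,(J@np.append(P[k],1))[:3].round(4))
# spray can: cap at top z .16
print("can",(J@np.append(onz(C2,(250.5,214),.155),1)).round(3))
# strap dir: end pixel
for i,(C,p) in enumerate(((C1,(411,249)),(C2,(435,127)))): 
    # intersect with plane jig x=0
    s,dr=ray(C,p);s=(J@np.append(s,1))[:3];dr=J[:3,:3]@dr;x=s-dr*s[0]/dr[0];print("strap end on x=0 plane",x.round(4))
print("strapend tri",(J@np.append(tri(ray(C1,(411,249)),ray(C2,(435,127)))[0],1)).round(4))
np.save("T.npy",T)
E
```

```text
s-- [ 0.4948 -0.1174  0.035 ] [0.0003 0.0003]
s-+ [ 0.5149 -0.0351  0.0339] [0.0004 0.0004]
s+- [ 0.6376 -0.1521  0.0366] [0.0002 0.0002]
s++ [ 0.659  -0.0685  0.0329] [0. 0.]
hous [ 0.471  -0.0685  0.0307] [0.0002 0.0002]
head [ 0.4574 -0.1423  0.0522] [0.0004 0.0004]
hingeR [ 0.5946 -0.012   0.0758] [0.0009 0.0009]
house 0.21126941562327162 [ 0.57538485 -0.0931945   0.04      ] -0.23110088974171025
origin [ 0.57658179 -0.09326028  0.03458678] -0.23265793822644032 -0.24573228585929732 base [ 0.57817914 -0.09179266  0.012     ] -0.23082156549927305
s-- [-0.0738 -0.0429  0.035 ]
s-+ [-0.0737  0.0419  0.0339]
s+- [ 0.0732 -0.0427  0.0366]
s++ [0.0742 0.0436 0.0329]
hous [-0.1085 -0.001   0.0307]
head [-0.1041 -0.0759  0.0522]
hingeR [-0.0018  0.0832  0.0758]
can [ 0.112 -0.005  0.155  1.   ]
strap end on x=0 plane [0.     0.1502 0.2302]
strap end on x=0 plane [0.     0.1565 0.2207]
strapend tri [-0.0014  0.1489  0.2327  1.    ]
```

The jig is at (0.576, -0.093) with yaw -0.233. The stop positions and strap length match the given sizes, and the strap angle is about 1.95. Now I'll press the far end.

jog_arm(increments="0 0 0 0 0 0.06 0\n0 0 0 0 0 0.12 0\n0 0 0 0 0 0.18 0\n0 0 0 0 0 0.24 0\n0 0 0 0 0 0.275 0\n0 0 0 0 0 0.285 0\n0 0 0 0 0 0.287 0")

```text
clock: 3.45
position: [0.6285, -0.1051, 0.046]
ee_rot: [0.117, 0.993, 0.0, 0.001]
ft_force: [0.7, 0.0, 0.4]
grip_width: -0.004
grasp_force: 0.0
```

jog_arm(increments="0 0 0 0 0 0.004 0\n0 0 0 0 0 0.008 0\n0 0 0 0 0 0.011 0\n0 0 0 0 0 0.013 0")

```text
clock: 3.95
position: [0.628, -0.1054, 0.0314]
ee_rot: [0.117, 0.993, 0.0, 0.0]
ft_force: [-5.4, 1.4, 15.2]
grip_width: 0.0
grasp_force: 7.8
```

jog_arm(increments="0 0 0 0 0 0.002 0\n0 0 0 0 0 0.004 0")

```text
clock: 4.2
position: [0.6282, -0.1054, 0.0309]
ee_rot: [0.117, 0.993, 0.001, 0.0]
ft_force: [-21.7, 6.5, 51.7]
grip_width: 0.002
grasp_force: 24.7
```

jog_arm(increments="0 0 0 0 0 -0.03 0\n0 0 0 0.05 0 -0.04 0\n0 0 0 0.1 0 -0.04 0\n0 0 0 0.108 0 -0.03 0\n0 0 0 0.108 0 -0.02 0")

```text
clock: 4.82
position: [0.5233, -0.08, 0.0471]
ee_rot: [0.117, 0.993, 0.0, 0.0]
ft_force: [0.3, -0.2, -0.1]
grip_width: 0.005
grasp_force: 0.0
```

jog_arm(increments="0 0 0 0 0 0.005 0\n0 0 0 0 0 0.01 0\n0 0 0 0 0 0.014 0\n0 0 0 0 0 0.017 0")

```text
clock: 5.32
position: [0.5233, -0.0806, 0.03]
ee_rot: [0.117, 0.993, -0.0, 0.0]
ft_force: [-7.4, 0.9, 30.9]
grip_width: -0.003
grasp_force: 15.8
```

jog_arm(increments="0 0 0 0 0 0.001 0\n0 0 0 0 0 0.003 0")

```text
clock: 5.58
position: [0.5234, -0.0806, 0.0298]
ee_rot: [0.117, 0.993, 0.001, -0.0]
ft_force: [-23.1, 4.5, 60.4]
grip_width: -0.002
grasp_force: 30.2
```

jog_arm(increments="0 0 0 0 0 -0.02 0\n0 0 0 -0.05 0 -0.025 0\n0 0 0 -0.1 0 -0.025 0\n0 0 0 -0.108 0 -0.015 0\n0 0 0 -0.108 0 -0.007 0\n0 0 0 -0.108 0 -0.003 0\n0 0 0 -0.108 0 0 0")

```text
clock: 6.45
position: [0.6267, -0.1054, 0.0299]
ee_rot: [0.117, 0.993, 0.001, -0.001]
ft_force: [-22.4, 4.5, 50.5]
grip_width: -0.0
grasp_force: 25.0
```

```bash
python3 - <<'E'
from h import *
T=np.load("T.npy");T=jig([.576,-.093,0],-.233);np.save("T.npy",T)
o=manip.get_obs();print((np.linalg.inv(T)@np.append(o['position'],1)).round(4))
E
```

```text
[ 5.21e-02 -4.00e-04  2.99e-02  1.00e+00]
```

Both ends are home: the plate top measures 0.030 under load at each end. Next I'll go over the strap to its outer side.

jog_arm(increments="0 0 0 0 0 -0.06 0\n0 0 0 0 0 -0.12 0\n0 0 0 0 0 -0.18 0\n0 0 0 0 0 -0.24 0\n0 0 0 0.02 0.02 -0.275 0\n0 0 0 0.053 0.06 -0.275 0\n0 0 0 0.053 0.12 -0.275 0\n0 0 0 0.053 0.175 -0.275 0\n0 0 0 0.053 0.19 -0.275 0\n0 0 0 0.053 0.19 -0.24 0\n0 0 0 0.053 0.19 -0.19 0\n0 0 0 0.053 0.19 -0.188 0")

```text
clock: 7.95
position: [0.6181, 0.0908, 0.2122]
ee_rot: [0.117, 0.993, -0.001, -0.003]
ft_force: [0.5, -0.1, 0.9]
grip_width: -0.003
grasp_force: 0.0
```

```bash
python3 - <<'E'
from h import *
T=np.load("T.npy");o=manip.get_obs();print((np.linalg.inv(T)@np.append(o['position'],1)).round(4))
a=viewer.camera("side");b=viewer.camera("wrist")
cv2.imwrite("pics/sw.png",np.hstack([cv2.resize(a[100:260,180:340],(480,480)),cv2.resize(b,(320,240)).copy() if 0 else np.zeros((480,1,3),np.uint8)]))
E
```

```text
[-0.0015  0.1885  0.2122  1.    ]
```

View pics/sw.png

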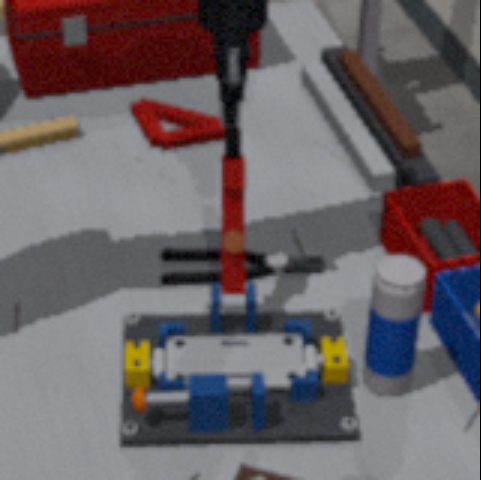

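The side view shows the plate level in the stops, the pin parked with its head at (140,398) in the crop, and the fingers right behind the strap's black grip at (232,120). I'll sweep the strap over now.

jog_arm(increments="0 0 0 0 -0.025 0 0\n0 0 0 0 -0.045 -0.003 0\n0 0 0 0 -0.07 -0.007 0\n0 0 0 0 -0.093 -0.012 0\n0 0 0 0 -0.115 -0.011 0\n0 0 0 0 -0.137 -0.007 0\n0 0 0 0 -0.158 -0.002 0\n0 0 0 0 -0.174 0.006 0\n0 0 0 0 -0.19 0.014 0\n0 0 0 0 -0.205 0.022 0\n0 0 0 0 -0.22 0.033 0\n0 0 0 0 -0.234 0.044 0\n0 0 0 0 -0.248 0.056 0")

```text
clock: 9.68
position: [0.5627, -0.1503, 0.1584]
ee_rot: [0.117, 0.993, 0.0, -0.0]
ft_force: [0.7, 0.6, 1.1]
grip_width: -0.003
grasp_force: 0.8
```

```bash
python3 - <<'E'
from h import *
T=np.load("T.npy");o=manip.get_obs();print((np.linalg.inv(T)@np.append(o['position'],1)).round(4))
a=viewer.camera("side")
cv2.imwrite("pics/sw2.png",cv2.resize(a[100:260,180:340],(480,480)))
E
```

```text
[ 3.000e-04 -5.880e-02  1.584e-01  1.000e+00]
```

View pics/sw2.png

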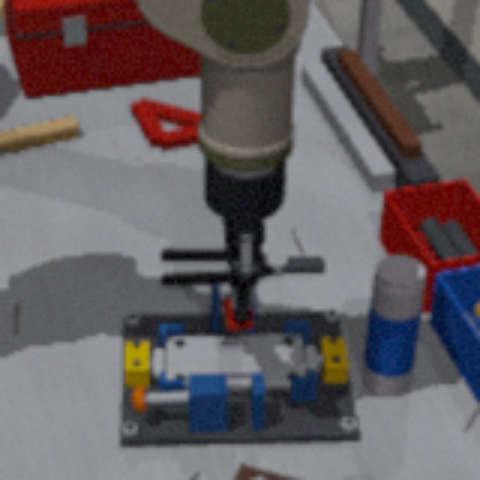

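The strap leans towards the camera and is seen end-on at (240,315), with the finger behind it. I'll keep going down.

jog_arm(increments="0 0 0 0 -0.01 0.012 0\n0 0 0 0 -0.02 0.024 0\n0 0 0 0 -0.027 0.036 0\n0 0 0 0 -0.033 0.048 0\n0 0 0 0 -0.039 0.06 0\n0 0 0 0 -0.043 0.072 0\n0 0 0 0 -0.046 0.084 0\n0 0 0 0 -0.048 0.09 0")

```text
clock: 10.72
position: [0.5514, -0.1962, 0.0683]
ee_rot: [0.117, 0.993, 0.0, -0.0]
ft_force: [-0.1, 0.7, 0.3]
grip_width: 0.003
grasp_force: 0.4
```

jog_arm(increments="0 0 0 0 0 0.005 0\n0 0 0 0 0 0.009 0\n0 0 0 0 0 0.012 0\n0 0 0 0 0 0.014 0")

```text
clock: 11.22
position: [0.5519, -0.1962, 0.0552]
ee_rot: [0.117, 0.993, 0.0, 0.0]
ft_force: [-0.8, -0.9, 0.4]
grip_width: 0.002
grasp_force: 0.4
```

```bash
python3 - <<'E'
from h import *
T=np.load("T.npy");o=manip.get_obs();print((np.linalg.inv(T)@np.append(o['position'],1)).round(4))
a=viewer.camera("side")
cv2.imwrite("pics/sw3.png",cv2.resize(a[100:260,180:340],(480,480)))
E
```

```text
[ 4.00e-04 -1.06e-01  5.52e-02  1.00e+00]
```

View pics/sw3.png

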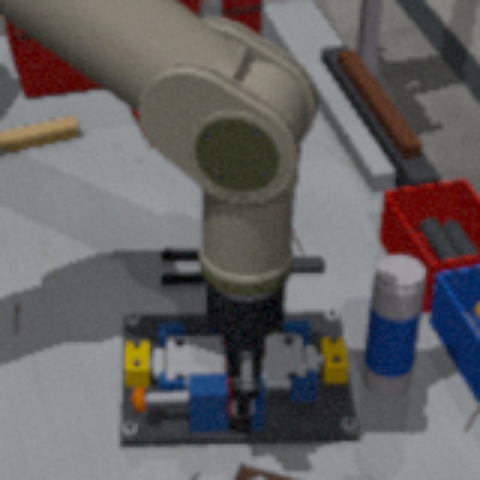

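The strap is down between the lugs, with the grip end at about (242,425) under the finger. I'll press until it's firm.

jog_arm(increments="0 0 0 0 0 0.002 0\n0 0 0 0 0 0.003 0\n0 0 0 0 0 0.003 0")

```text
clock: 11.65
position: [0.552, -0.1962, 0.0545]
ee_rot: [0.117, 0.993, 0.001, 0.0]
ft_force: [-10.2, 4.4, 27.4]
grip_width: -0.001
grasp_force: 13.5
```

jog_arm(increments="0 0 0 0 0 0.002 0\n0 0 0 0 0 0.003 0\n0 0 0 0 0 0.003 0")

```text
clock: 12.02
position: [0.5521, -0.1963, 0.054]
ee_rot: [0.117, 0.993, 0.002, 0.001]
ft_force: [-22.3, 8.8, 55.3]
grip_width: -0.003
grasp_force: 27.9
```

jog_arm(increments="0 0 0 0 0 -0.05 0\n0 0 0 0.05 0.01 -0.055 0\n0 0 0 0.105 0.025 -0.055 0\n0 0 0 0.145 0.031 -0.055 0\n0 0 0 0.15 0.031 -0.05 0\n0 0 0 0.15 0.031 0 0\n0 0 0 0.15 0.031 0.008 0\n0 0 0 0.15 0.031 0.008 0")

```text
clock: 13.02
position: [0.4133, -0.1317, 0.0415]
ee_rot: [0.117, 0.993, -0.001, -0.001]
ft_force: [-0.5, -0.1, 0.1]
grip_width: 0.002
grasp_force: 0.0
```

```bash
python3 - <<'E'
from h import *
T=np.load("T.npy");C=cam("wrist");a=viewer.camera("side");b=viewer.camera("wrist");ct=cam("top");t=viewer.camera("top");cs=cam("side")
o=manip.get_obs();print((np.linalg.inv(T)@np.append(o['position'],1)).round(4))
J=np.linalg.inv(T)
bt,bs=blobs(t,*ORA,(220,140,330,255),5),blobs(a,*ORA,(210,140,310,255),5);print(bt,bs,blobs(b,*ORA,None,60))
cv2.imwrite("pics/p1.png",np.hstack([cv2.resize(a[180:260,200:320],(480,320),interpolation=2),cv2.resize(b,(320,320))]))
E
```

```text
[-0.1486 -0.0748  0.0424  1.    ]
[] [] []
```

View pics/p1.png

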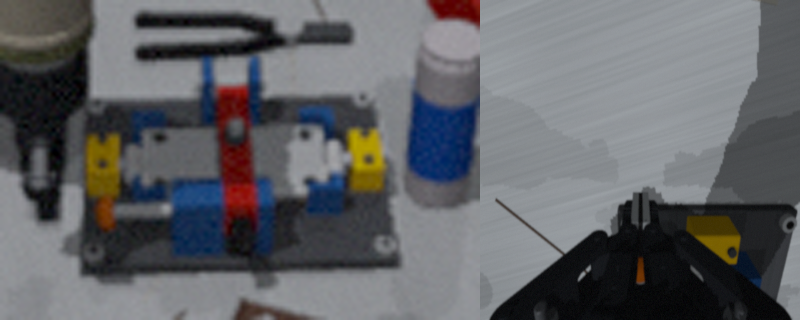

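The side view (left) shows the strap flat between the lugs with its grip at (240,232), the pin head at (104,212), and the finger behind the head. I'll push along jig +x.

jog_arm(increments="0 0 0 -0.015 0 0 0\n0 0 0 -0.022 0 0 0\n0 0 0 -0.029 0 0 0\n0 0 0 -0.035 0 0 0\n0 0 0 -0.04 0 0 0\n0 0 0 -0.045 0 0 0")

```text
clock: 13.92
position: [0.4571, -0.1417, 0.0413]
ee_rot: [0.117, 0.993, 0.0, -0.0]
ft_force: [0.4, 1.0, -0.5]
grip_width: -0.003
grasp_force: 0.1
```

jog_arm(increments="0 0 0 -0.005 0 0 0\n0 0 0 -0.01 0 0 0\n0 0 0 -0.015 0 0 0\n0 0 0 -0.019 0 0 0\n0 0 0 -0.022 0 0 0")

```text
clock: 14.55
position: [0.4785, -0.1468, 0.0413]
ee_rot: [0.117, 0.993, 0.0, -0.0]
ft_force: [-0.9, 0.4, -0.3]
grip_width: -0.003
grasp_force: 0.1
```

jog_arm(increments="0 0 0 -0.003 0 0 0\n0 0 0 -0.006 0 0 0\n0 0 0 -0.008 0 0 0\n0 0 0 -0.008 0 0 0")

```text
clock: 15.05
position: [0.4831, -0.1481, 0.0401]
ee_rot: [0.117, 0.993, 0.001, -0.003]
ft_force: [-10.3, 2.4, 2.6]
grip_width: 0.003
grasp_force: 5.3
```

```bash
python3 - <<'E'
from h import *
T=np.load("T.npy");o=manip.get_obs();print((np.linalg.inv(T)@np.append(o['position'],1)).round(4))
E
```

```text
[-0.0777 -0.075   0.0401  1.    ]
```

jog_arm(increments="0 0 0 -0.002 0 0 0\n0 0 0 -0.003 0 0 0\n0 0 0 -0.003 0 0 0")

```text
clock: 15.42
position: [0.4833, -0.1483, 0.0392]
ee_rot: [0.118, 0.993, 0.001, -0.006]
ft_force: [-19.2, 4.1, 5.6]
grip_width: -0.003
grasp_force: 10.2
```

jog_arm(increments="0 0 0 0.03 0 0 0\n0 0 0 0.06 0 0 0\n0 0 0 0.08 0 -0.05 0\n0 0 0 0.08 0.04 -0.11 0\n0 0 0 0.08 0.08 -0.17 0\n0 0 0 0.08 0.1 -0.23 0\n0 0 0 0.08 0.1 -0.27 0\n0 0 0 0.04 0.1 -0.29 0\n0 0 0 0.04 0.1 -0.29 0")

```text
clock: 16.55
position: [0.4753, -0.043, 0.3325]
ee_rot: [0.117, 0.993, -0.0, 0.001]
ft_force: [-0.0, 0.0, 0.8]
grip_width: -0.004
grasp_force: 0.0
```

```bash
python3 - <<'E'
from h import *
T=np.load("T.npy");C=cam("wrist");b=viewer.camera("wrist");a=viewer.camera("side")
for n,p in(("pin_home",(.029,-.075,.049)),("dome",(-.067,-.075,.049)),("strapend",(0,-.125,.049))): print(n,proj(C,(T@np.append(p,1))[:3]).round())
print(blobs(b,*ORA,None,20))
c=proj(C,(T@np.r_[0,0,.03,1])[:3]).astype(int);print(c)
x0,y0=max(c[0]-100,0),max(c[1]-100,0);w=b[y0:y0+160,x0:x0+200];print(x0,y0,w.shape)
cv2.imwrite("pics/f.png",np.hstack([cv2.resize(a[180:260,200:300],(400,320),interpolation=2),cv2.resize(w,(400,320),interpolation=2)]))
E
```

```text
pin_home [195. 231.]
dome [191. 175.]
strapend [163. 214.]
[([190.1, 180.8], 125, [183, 176, 15, 10])]
[241 209]
141 109 (160, 200, 3)
```

View pics/f.png

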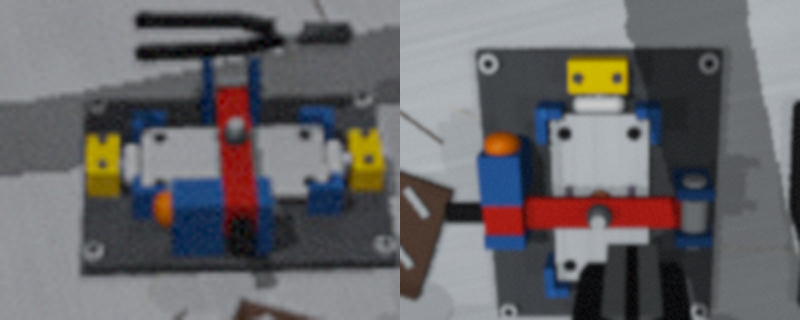

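The pin head sits flush on the near lug: the dome's top is at row 176 against 175 predicted. The strap is flat between the lugs and the plate is level, so I'm handing in.

```bash
python3 -c "
from workcell import manip, viewer
print(manip.hand_in())"
```

```text
the job is handed in; nothing more can be done
None
```

I pressed the plate home at both ends, swung the strap down flat, pushed the pin in until its head met the near lug, and handed the job in after about 17 s; I didn't view the pin's tip beyond the far lug, and the hand-in returned no verdict.

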